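# Pick the column that levels the model's roof deck

## Robot

A 6-joint arm with a two-finger parallel gripper is mounted at the origin on the work surface. World frame = base frame: x ahead of the robot, y to its left, z up, the work surface at z = 0. Lengths are in mm, angles in rad, forces in N, time in s.
With the tool pointing down it reaches from about 300 to 775 mm from the base axis. Payload 14.6 kg.
Tool frame: the origin (TCP) lies midway between the tips of the shut fingers; the grasp point (between the pads) lies 19 mm behind it (manip.grasp_offset is the distance from the TCP to the grasp point, in mm); z points along the fingers, y is the line along which they close (so a half turn about z gives the same grasp; the last joint's range is limited). The gripper opens to 94 mm and grips with 3 to 60 N. Pads are 16 mm wide; open, the fingers measure 119 mm over their backs; the gripper's body (75 mm by 177 mm) begins 78 mm behind the grasp point.
Start: joints at [-0.067, 0.3, 1.521, -0, 1.321, -0.067], TCP at [549.99, -0.002, 205.446] pointing down, gripper open.
Joint ranges: [-3.03, 3.03], [-0.79, 2.21], [0.23, 2.52], [-1.04, 4.18], [0, 3.07], [-2.55, 2.55]. Speed limits (rad/s): [2.22, 2.22, 2.57, 3.14, 3.14, 3.14].

## Interface

Orientations are given as [roll, pitch, yaw] about the fixed x, y, z axes, in that order (R = Rz(yaw) Ry(pitch) Rx(roll)).
In Python, from cell import manip, viewer gives the robot as it stands. The module is installed in compiled form; this text tells all that it offers.
- The arm moves only by the tool move_arm, never from a script. Its argument "moves" is a list of rows, each a list of 4 numbers: the shift along the tool's x, y, z in m, then the turn about the tool's z in rad. A call has 1 to 12 rows; each row is the pose to reach, as a shift and turn from the pose commanded when the call began, along the tool's axes at that moment; what a row does not reach only later rows make up. A row lasts 1/10 s, in which the tool goes at most 50 mm and 8.59 degrees, less where a joint would pass 70% of its speed; a pose out of reach is approached as far as the arm can. A call with a gripper value outside its range is refused whole. "jaw" is the finger opening in m, from 0 to 0.094, set as the call begins (left out, the last holds). The fingers move at their own pace and stop on an object; "squeeze" is the grip in N (left out, the last holds). Time passes only in rows, so rows that repeat a pose let the fingers close. It gives the time, the measured TCP pose, the force, the opening and the grip force at its end, in the units of the state.
- manip.read_state(): the state, without advancing time (a new reading comes with each control period).
- viewer.camera(name): name is "scene" or "side" or "wrist"; returns a dict with "frame" (400x640x3 uint8, blue, green, red), "z_map" (400x640 float32, mm along the optical axis (not along the pixel's ray), 0 where there is no reading), "fx", "fy", "cx", "cy" (pixels), "origin" and "orientation" of the camera in the world. Camera axes: x right, y down, z forward; pixel columns grow to the right and rows downward; lengths in mm; the calibration is good to about 2 mm. A picture is of the moment at which its call begins.
- manip.sign_off(): hands the job in; it is judged then, once.
The state is a dict: "clock": time; "joints": joint angles; "qd": joint speeds; "effort": joint torques, N m; "eef_pos": TCP position; "eef_rot": TCP orientation; "wrist_force": force on the tool from outside, world axes, zero at the start; "moment": the same for the moment, N m; "finger_gap": finger opening in mm; "finger_force": force on a finger pad.
Only numpy, scipy, OpenCV 4.12 (cv2) and the standard library are available. Lean on these libraries where they do the work, as an engineer would, in place of code of your own. Each camera call takes 0.05 s, during which the arm holds its last target. There are 200 camera calls.

## Task

The roof deck of the study model droops. Of the four look-alike wooden columns, choose the one whose height holds the deck level above the foam slab that lies under its edge, and stand it upright on that slab, centred against the front of the core's dark pilaster, so that the deck rests level on it. Leave the tape dispenser, tin, mouse and foam offcut where they are.

Things in the scene. Friction and masses are not known exactly. Their poses are not given: they have to be found in the camera images.
- deck (a joint): roof deck hinge angle, rad: 0 = level, positive = front edge up (to 0.6); unsupported it droops to its stop at -0.03. White board 120 mm wide, 6 mm thick, 0.12 kg, swinging freely about an axis 100 mm behind the pilaster's front face at the height of its underside. Its front nose is round: a column's tapered top pushed in under it lifts it with about 1 N.
- deck_edge (a point): middle of the deck's front edge, on its underside (90 mm above the table when level, 4 mm lower when drooping)
- core: fixed study model: light blue foam block 90 x 120 mm (x, y), 84 mm high, with a dark pilaster 12 mm wide (y), as high as the block, standing 20 mm out of the middle of its front. The front looks along its own -x. Origin at table level, middle of the pilaster's front face; the block reaches from x = 20 to 110 mm. The deck (underside 90 mm above the table when level) reaches to x = -31 mm.
- seat (a point): point at table level 11 mm in front of the pilaster's front face, on its middle: the axis of a column (radius 11 mm) that touches the pilaster; axes as the core's
- card: fixed grey stock card 280 mm (x) by 60 mm (y), 6 mm thick, on the table, origin at the centre of its underside. The four columns stand on it in a row along its x, about 65 mm apart, in any order.
- slab_8: fixed light blue foam slab 90 mm (x) by 100 mm (y), 8 mm thick, flat on the table, origin at the centre of its underside. One of the three slabs lies right in front of the core, under the deck edge (its centre 47 mm in front of the pilaster's face); the other two are spares lying behind the core.
- slab_16: fixed light blue foam slab 90 mm (x) by 100 mm (y), 16 mm thick, flat on the table, origin at the centre of its underside. One of the three slabs lies right in front of the core, under the deck edge (its centre 47 mm in front of the pilaster's face); the other two are spares lying behind the core.
- slab_24: fixed light blue foam slab 90 mm (x) by 100 mm (y), 24 mm thick, flat on the table, origin at the centre of its underside. One of the three slabs lies right in front of the core, under the deck edge (its centre 47 mm in front of the pilaster's face); the other two are spares lying behind the core.
- column_58: loose round wooden column, 22 mm diameter, 58 mm high, about 30 g, standing upright; origin at the centre of its foot, z up along it. Its top 5.6 mm taper from 22 to 6 mm diameter. All four columns look alike but for the height.
- column_66: loose round wooden column, 22 mm diameter, 66 mm high, about 30 g, standing upright; origin at the centre of its foot, z up along it. Its top 5.6 mm taper from 22 to 6 mm diameter. All four columns look alike but for the height.
- column_74: loose round wooden column, 22 mm diameter, 74 mm high, about 30 g, standing upright; origin at the centre of its foot, z up along it. Its top 5.6 mm taper from 22 to 6 mm diameter. All four columns look alike but for the height.
- column_82: loose round wooden column, 22 mm diameter, 82 mm high, about 30 g, standing upright; origin at the centre of its foot, z up along it. Its top 5.6 mm taper from 22 to 6 mm diameter. All four columns look alike but for the height.
- tape_dispenser: bystander: black desk tape dispenser 130 x 55 x 96 mm, origin under its centre
- tin: bystander: flat red tin 114 x 89 x 33 mm, origin under its centre
- mouse: bystander: black computer mouse 100 x 58 x 34 mm, origin under its centre
- offcut: bystander: light blue foam block 80 x 50 x 35 mm, origin under its centre
There are look-alikes about, which are no part of the job. What is shaped like the core but pink is not meant. What is shaped like the column_66 but orange or turquoise is not meant.

How it is judged (in metres and radians):
At the end, for the whole second after the job is handed in: The deck is at rest within 0.014 rad of level; one column stands under it at rest, upright within 0.06 rad, its axis within 10 mm of the pilaster's middle sideways and its back within 6 mm of the pilaster's front face (value of joint deck between -0.014 and 0.014 rad and velocity of joint deck between -0.05 and 0.05 rad/s and ((x of column_66 in the frame of core between -0.017 and -0.006 m and y of column_66 in the frame of core between -0.01 and 0.01 m and angle between column_66's own z axis and vertical below 0.06 rad and linear speed of column_66 below 0.01 m/s) or (x of column_74 in the frame of core between -0.017 and -0.006 m and y of column_74 in the frame of core between -0.01 and 0.01 m and angle between column_74's own z axis and vertical below 0.06 rad and linear speed of column_74 below 0.01 m/s) or (x of column_82 in the frame of core between -0.017 and -0.006 m and y of column_82 in the frame of core between -0.01 and 0.01 m and angle between column_82's own z axis and vertical below 0.06 rad and linear speed of column_82 below 0.01 m/s))); the robot touches nothing.
It fails at once if the tape dispenser is shifted by more than 20 mm (distance of tape_dispenser from where it was at the start of the episode above 0.02 m).
It fails at once if the tin is shifted by more than 20 mm (distance of tin from where it was at the start of the episode above 0.02 m).
It fails at once if the mouse is shifted by more than 20 mm (distance of mouse from where it was at the start of the episode above 0.02 m).
It fails at once if the offcut is shifted by more than 20 mm (distance of offcut from where it was at the start of the episode above 0.02 m).
It also fails if it takes over 42 s, if anything falls off the work surface, if the arm or the gripper's body presses on something with over 40 N, if the wrist force passes 120 N, or if a joint passes its speed limit or range.

## Working session

There is one attempt and no reset: what is moved stays moved. The work goes in short steps, Python scripts to look and compute and a tool call to move; the robot and the scene stay as the last step left them, time stands still between calls to the robot, and variables do not carry over. Pictures are saved under pics/ and viewed, at most 10 in all, crops included, and the job is handed in when it is done.

Besides the shell and the picture viewer there is one more tool, called after ">>>" by a JSON object that holds its "api" and its "payload". move_arm: Moves the arm, as the interface text tells. Its arguments: {"type":"object","properties":{"moves":{"type":"array"},"jaw":{"type":"number"},"squeeze":{"type":"number"}},"required":["moves"]}

```bash
mkdir -p pics
cat > h.py <<'E'
import numpy as np, cv2, pickle
from cell import manip, viewer
from scipy.spatial.transform import Rotation as R
def rot(o):
    o=np.array(o,float)
    if o.shape==(3,3): return o
    return R.from_euler('xyz',o).as_matrix() if o.size==3 else R.from_quat(o).as_matrix()
def grab(n,tag):
    c=viewer.camera(n); cv2.imwrite(f'pics/{tag}.png',c['frame']); pickle.dump(c,open(f'pics/{tag}.pkl','wb')); return c
def load(tag): return pickle.load(open(f'pics/{tag}.pkl','rb'))
def world(c):
    z=c['z_map']; v,u=np.mgrid[:400,:640]
    p=np.stack([(u-c['cx'])/c['fx']*z,(v-c['cy'])/c['fy']*z,z],-1)
    w=p@rot(c['orientation']).T+np.array(c['origin']); w[z==0]=np.nan; return w
E
python3 - <<'E'
from h import *
for n in('scene','side'):
    c=grab(n,n+'0'); print(n,c['origin'],c['orientation'],c['fx'])
print(manip.read_state())
cv2.imwrite('pics/both.png',cv2.resize(np.vstack([load('scene0')['frame'],load('side0')['frame']]),(480,600)))
E
```

```text
scene [1219.29887567 -158.91945378 1028.36536197] [-2.45774147  0.00339164  1.37013841] 498.7785329572073
side [166.23947631 576.98864285 714.84180999] [-2.32220655  0.00531203 -2.68068471] 381.42224973536725
{'clock': 0.1, 'joints': array([-6.65747387e-02,  3.00409141e-01,  1.52156275e+00,  4.06777745e-05,
        1.32068879e+00, -6.66136793e-02]), 'qd': array([ 0.00071167, -0.00353821, -0.0029672 , -0.00193478, -0.00179647,
        0.00169516]), 'effort': array([ 1.84928511e-03, -5.32644153e+01, -3.53284299e+01,  7.10431044e-02,
        2.34944851e-02, -7.30603051e-05]), 'eef_pos': array([5.49749281e+02, 3.83665237e-02, 2.04928069e+02]), 'eef_rot': array([-3.14052962e+00, -1.10406266e-04,  1.57082512e+00]), 'wrist_force': array([ 0.62145734,  0.08276971, -0.5624244 ]), 'moment': array([ 0.00084146, -0.06328155, -0.04604205]), 'finger_force': 0.0, 'finger_gap': 94.08906067798132}
```

View pics/scene0.png

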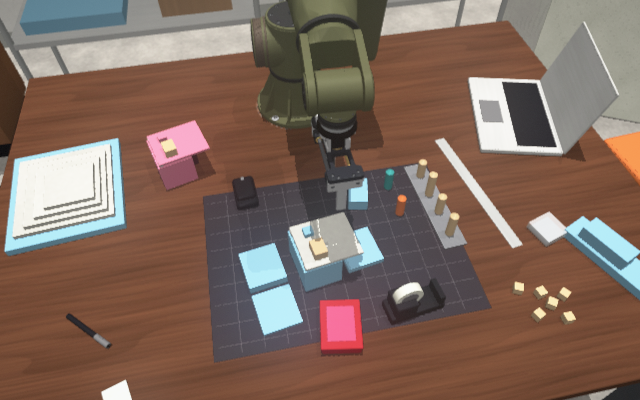

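View pics/side0.png

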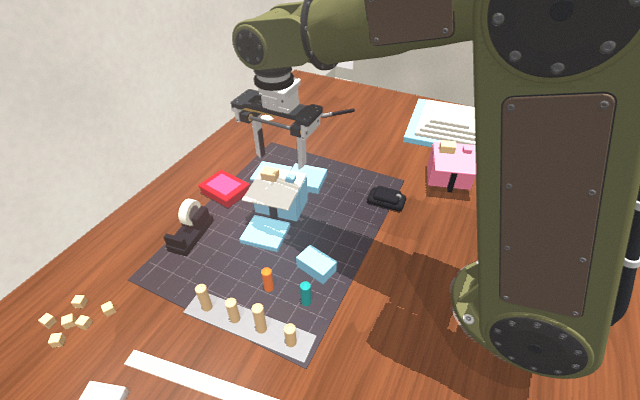

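Scene view: the wooden columns stand on the card at (422,168), (432,185), (441,205) and (453,223). The lookalikes are orange (401,206) and turquoise (389,180). The blue core is at (325,250) and the pink one at (178,150). The front slab is at (365,248), or (265,234) in the side view. The offcut is at (358,193), the tape dispenser at (412,300), the tin at (341,325) and the mouse at (245,192).

Run:
```python
from h import *
for n,tag in(('scene','scene0'),('side','side0')):
    c=load(tag); w=world(c); f=c['frame']; hsv=cv2.cvtColor(f,cv2.COLOR_BGR2HSV)
    inr=(w[...,0]>250)&(w[...,0]<800)&(np.abs(w[...,1])<400)
    def blobs(m,name,amin=60):
        k,l,s,ce=cv2.connectedComponentsWithStats((m&inr).astype(np.uint8))
        for i in range(1,k):
            if s[i,4]<amin: continue
            p=w[l==i]; top=np.percentile(p[:,2],97); t=p[np.abs(p[:,2]-top)<4]
            print(n,name,'px',ce[i].round(),'area',s[i,4],'med',np.nanmedian(p,0).round(1),'z3,50,97',np.percentile(p[:,2],[3,50,97]).round(1),'xymin',p.min(0)[:2].round(),'xymax',p.max(0)[:2].round(),'topmid',((t.min(0)+t.max(0))/2).round(1))
    H,S,V=hsv[...,0],hsv[...,1],hsv[...,2]
    blobs((H>10)&(H<26)&(S>60)&(V>130)&(w[...,2]>8)&(w[...,1]>50 if False else w[...,2]<110),'wood')
    blobs((H>85)&(H<110)&(S>50)&(V>130)&(w[...,2]>3),'blue')
    blobs((S<40)&(V>90)&(w[...,2]>2)&(w[...,2]<14),'card')
    blobs((S<40)&(V>130)&(w[...,2]>75)&(w[...,2]<105),'deck')
    blobs((V<70)&(w[...,2]>3)&(w[...,2]<110),'dark',100)
    blobs(((H<5)|(H>165))&(S>150)&(w[...,2]>5),'red')
```

```text
scene wood px [422. 167.] area 106 med [386.  275.2  50.7] z3,50,97 [17.8 50.7 66.3] xymin [370. 267.] xymax [393. 288.] topmid [380.7 277.   65.5]
scene wood px [432. 183.] area 149 med [454.2 276.7  62.9] z3,50,97 [16.7 62.9 90.6] xymin [436. 268.] xymax [459. 290.] topmid [446.4 277.6  89.5]
scene wood px [441. 203.] area 126 med [514.7 281.5  54.4] z3,50,97 [15.7 54.4 73.6] xymin [497. 273.] xymax [521. 294.] topmid [510.1 283.1  71.7]
scene wood px [453. 223.] area 136 med [583.9 284.7  64.2] z3,50,97 [18.  64.2 80.6] xymin [568. 278.] xymax [589. 298.] topmid [578.3 288.3  80.2]
scene wood px [519. 288.] area 86 med [760.9 384.5  20. ] z3,50,97 [ 9.3 20.  24.4] xymin [745. 373.] xymax [771. 396.] topmid [758.5 384.6  23.3]
scene blue px [359. 196.] area 427 med [441.4  88.9  35.7] z3,50,97 [  9.4  35.7 304.8] xymin [383.   9.] xymax [636. 124.] topmid [628.8  21.3 305.3]
scene blue px [308. 231.] area 95 med [571.  -66.8 107.5] z3,50,97 [100.5 107.5 111.6] xymin [557. -78.] xymax [581. -55.] topmid [570.4 -66.2 110. ]
scene blue px [364. 251.] area 829 med [602.   70.5  16.9] z
[... 5078 characters left out ...]
-11.7  93.8] z3,50,97 [89.7 93.8 97. ] xymin [ 527. -106.] xymax [664.  46.] topmid [596.7 -30.9  95.8]
side deck px [186. 207.] area 213 med [746.8 126.8  89.2] z3,50,97 [76.2 89.2 97.3] xymin [739.  89.] xymax [764. 149.] topmid [750.9 118.8  95.6]
side dark px [386. 198.] area 635 med [ 346.9 -179.2   24. ] z3,50,97 [ 6.3 24.  35.7] xymin [ 299. -223.] xymax [ 399. -165.] topmid [ 349.8 -196.4   34.6]
side dark px [181. 246.] area 291 med [724.6 195.9  18.6] z3,50,97 [ 4.1 18.6 46.4] xymin [714. 120.] xymax [766. 205.] topmid [739.3 193.1  45.5]
side red px [227. 192.] area 474 med [736.5  -1.7  31.1] z3,50,97 [ 7.2 31.1 34.3] xymin [709. -82.] xymax [800.  19.] topmid [754.9 -31.2  33.1]
```

Slab heights read 16.9 for the front one, against 24.7 and 8.8 for the spares, so the front slab is slab_16 and I need the 74 mm column. Column heights above the card come to about 58, 82, 66 and 74 at x = 379, 445, 508 and 576, so my choice is the one at scene pixel (453,223). Next I'll measure the core's pose and check the choice in a crop.

Run:
```python
from h import *
for n in('scene','side'):
    c=load(n+'0'); w=world(c); f=c['frame']; hsv=cv2.cvtColor(f,cv2.COLOR_BGR2HSV); H,S,V=cv2.split(hsv)
    box=(w[...,0]>500)&(w[...,0]<680)&(w[...,1]>-120)&(w[...,1]<130)
    def rect(m,name):
        k,l,s,_=cv2.connectedComponentsWithStats((m&box).astype(np.uint8)); i=1+s[1:,4].argmax()
        p=w[l==i][:,:2].astype(np.float32); r=cv2.minAreaRect(p); print(n,name,len(p),np.round(r[0],1),np.round(r[1],1),round(r[2],1),cv2.boxPoints(r).round(0).tolist())
    rect((w[...,2]>86)&(w[...,2]<102),'deck'); 
    rect((H>85)&(H<110)&(S>40)&(w[...,2]>11)&(w[...,2]<22),'slab')
    m=(V<90)&box&(w[...,2]>22)&(w[...,2]<80)
    p=w[m]; print('pil',len(p)); 
    if len(p): print(p[:40:2].round(0).tolist())
c=load('side0'); a=cv2.resize(c['frame'][160:260,210:330],(480,400),interpolation=2)
b=cv2.resize(c['frame'][270:360,180:310],(578,400),interpolation=2)[:, :310]
cv2.imwrite('pics/crop1.png',np.hstack([a,b]))
```

```text
scene deck 2364 [594.  -31.5] [124.  140.3] 9.5 [[521.0, 27.0], [544.0, -111.0], [667.0, -90.0], [644.0, 48.0]]
scene slab 807 [580.7  53.6] [101.9  91.3] 9.5 [[523.0, 90.0], [538.0, 0.0], [638.0, 17.0], [623.0, 107.0]]
pil 0
side deck 1525 [595.4 -30.1] [121.6 138.6] 9.7 [[524.0, 28.0], [547.0, -109.0], [667.0, -88.0], [644.0, 48.0]]
side slab 520 [585.5  33.5] [103.6  54.5] 7.0 [[531.0, 54.0], [537.0, 0.0], [640.0, 13.0], [634.0, 67.0]]
pil 51
[[591.0, 6.0, 53.0], [589.0, 6.0, 51.0], [585.0, 3.0, 49.0], [586.0, -7.0, 40.0], [590.0, 5.0, 46.0], [587.0, 0.0, 43.0], [586.0, -7.0, 37.0], [592.0, 7.0, 43.0], [588.0, 4.0, 42.0], [585.0, -1.0, 40.0], [586.0, -11.0, 30.0], [589.0, 7.0, 41.0], [584.0, 5.0, 41.0], [586.0, -6.0, 30.0], [593.0, 6.0, 35.0], [588.0, 4.0, 35.0], [584.0, 1.0, 34.0], [586.0, -11.0, 23.0], [591.0, 6.0, 32.0], [584.0, 7.0, 36.0]]
```

View pics/crop1.png

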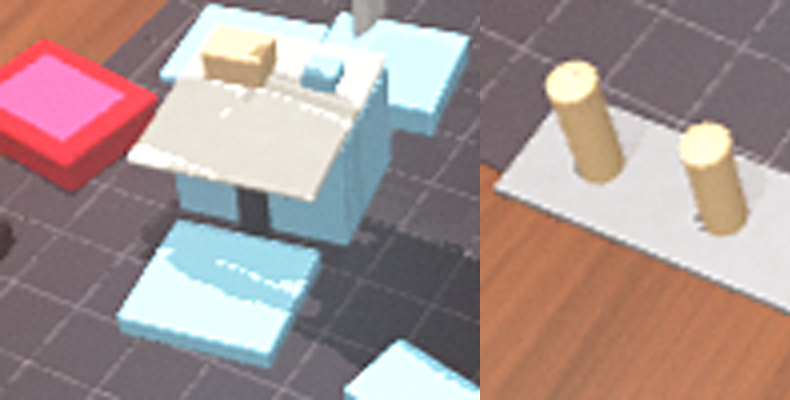

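The crop shows the pilaster at about (253,208), the front slab lying below the deck, and the tall column at the card's far end, which stands higher than its neighbour. The slab, deck edge and pilaster measurements agree. The face middle is about (588.5, 7.2), the front direction is (-0.165, 0.986), and the deck edge came out at (583, 38) as it should.

The chosen column is at (576.7, 289). I'll grip it off-centre towards the core side, so the fingers stay clear of the deck.

>>> {"api": "move_arm", "payload": {"moves": [[0.294,0.026,0,-0.166],[0.294,0.026,0,-0.166],[0.294,0.026,0,-0.166],[0.294,0.026,0,-0.166],[0.294,0.026,0,-0.166],[0.294,0.026,0,-0.166],[0.294,0.026,0,-0.166],[0.294,0.026,0,-0.166],[0.294,0.026,0.05,-0.166],[0.294,0.026,0.09,-0.166],[0.294,0.026,0.09,-0.166]], "jaw": 0.05, "squeeze": 20}}

```text
clock: 1.2
eef_pos: [573.8, 291.5, 110.1]
eef_rot: [-3.133, 0.002, 1.735]
wrist_force: [-0.6, 0.6, 0.0]
finger_gap: 49.9
finger_force: 0.0
```

Run:
```python
from h import *
s=manip.read_state(); print(s['eef_pos'],s['eef_rot'],s['finger_gap'])
c=grab('wrist','w1'); w=world(c); H,S,V=cv2.split(cv2.cvtColor(c['frame'],cv2.COLOR_BGR2HSV))
m=(H>10)&(H<28)&(S>50)&(V>120)&(w[...,2]>40)&(w[...,2]<100)&(w[...,1]>240)
k,l,st,_=cv2.connectedComponentsWithStats(m.astype(np.uint8))
for i in range(1,k):
    if st[i,4]>150:
        p=w[l==i]; top=np.percentile(p[:,2],95); t=p[p[:,2]>top-6]; print(st[i,4],top,((t.min(0)+t.max(0))/2).round(1))
```

```text
[573.83237957 291.48461031 110.14839295] [-3.13260929e+00  2.43201555e-03  1.73521271e+00] 49.87958074214774
713 63.59933987987297 [381.7 279.9  61.6]
895 87.51984090186592 [449.3 281.3  85.4]
671 71.69163692535545 [510.6 286.1  69.3]
701 79.75190236130842 [579.6 289.3  77.3]
```

View pics/w1.png

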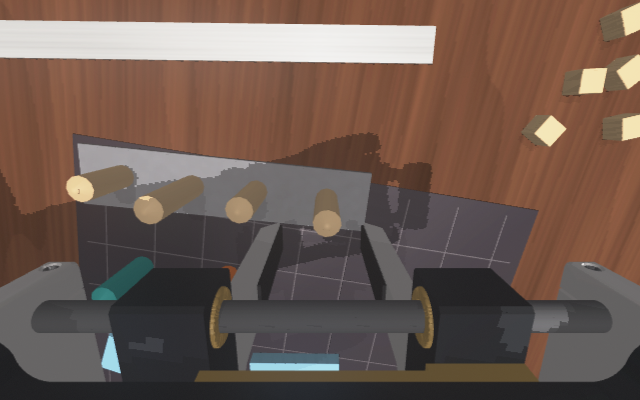

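The wrist view shows the column tops at (80,188), (149,210), (239,210) and (327,224). The chosen one at (327,224) sits between the open fingers, and its top at 79.8 mm confirms 74 + 6.

>>> {"api": "move_arm", "payload": {"moves": [[0,0.003,0.04,0],[0,0.003,0.07,0],[0,0.003,0.09,0],[0,0.003,0.09,0],[0,0.003,0.09,0],[0,0.003,0.09,0]]}}

```text
clock: 1.85
eef_pos: [580.3, 294.8, 28.3]
eef_rot: [3.138, -0.001, 1.737]
wrist_force: [0.1, -0.6, 0.3]
finger_gap: 49.7
finger_force: 0.0
```

Run:
```python
from h import *
s=manip.read_state(); print(s['eef_pos'],s['eef_rot'],s['wrist_force'])
```

```text
[580.28617069 294.80087318  28.34249777] [ 3.13790999e+00 -9.40408817e-04  1.73650142e+00] [ 0.10856539 -0.55875018  0.28848303]
```

>>> {"api": "move_arm", "payload": {"moves": [[0,-0.003,0,0],[0,-0.003,0,0],[0,-0.003,0,0],[0,-0.003,0,0],[0,-0.003,0,0],[0,-0.003,0,0],[0,-0.003,0,0],[0,-0.003,0,0]], "jaw": 0.0, "squeeze": 20}}

```text
clock: 2.65
eef_pos: [576.1, 294.1, 25.7]
eef_rot: [3.141, -0.0, 1.737]
wrist_force: [-1.7, -0.2, 4.9]
finger_gap: 21.3
finger_force: 20.0
```

>>> {"api": "move_arm", "payload": {"moves": [[0,0,-0.02,0],[0,0,-0.05,0],[0,0,-0.08,0],[0,0,-0.08,0],[0,0,-0.08,0]]}}

```text
clock: 3.15
eef_pos: [576.0, 294.0, 105.2]
eef_rot: [3.141, -0.0, 1.737]
wrist_force: [-0.0, -1.0, -0.4]
finger_gap: 21.5
finger_force: 20.0
```

Run:
```python
from h import *
s=manip.read_state(); print(s['eef_pos'],s['eef_rot'],s['finger_gap'])
for n in('scene','side'):
    c=grab(n,n+'1'); w=world(c); H,S,V=cv2.split(cv2.cvtColor(c['frame'],cv2.COLOR_BGR2HSV))
    m=(H>10)&(H<28)&(S>50)&(V>100)&(w[...,2]>70)&(w[...,2]<175)&(w[...,1]>240)&(w[...,1]<340)&(w[...,0]>530)
    p=w[m]; print(n,len(p),np.percentile(p[:,2],[2,98]).round(1))
    for z in range(85,160,12):
        q=p[abs(p[:,2]-z)<6]
        if len(q): print(z,q.min(0)[:2].round(1),q.max(0)[:2].round(1),np.median(q,0)[:2].round(1))
a=load('side1')['frame'][200:380,130:330]; b=load('scene1')['frame'][130:260,390:500]
cv2.imwrite('pics/crop2.png',np.hstack([cv2.resize(a,(440,396)),cv2.resize(b,(335,396))]))
```

```text
[575.95131827 293.95751071 105.23868247] [ 3.14138063e+00 -4.90055856e-05  1.73675172e+00] 21.464048559544626
scene 204 [ 88.5 161.2]
85 [573.7 278.2] [586.  292.4] [583.7 284. ]
97 [572.9 276.9] [588.8 296. ] [583.1 280.6]
109 [560.  275.9] [587.2 288. ] [582.7 281.1]
121 [562.  276.1] [585.6 287.5] [580.5 279.9]
133 [562.2 276.5] [595.2 307.1] [582.3 280.8]
145 [561.1 276.8] [586.8 287.6] [581.2 280. ]
157 [562.2 276.1] [597.  305.3] [577.5 284.3]
side 137 [ 85.1 155.9]
85 [567.  280.7] [579.5 297.2] [569.9 293.4]
97 [567.6 292.2] [584.  298.1] [574.7 296.5]
109 [561.5 292.1] [589.2 301.1] [574.9 296.7]
121 [564.1 294.3] [580.4 299. ] [574.4 296.7]
133 [562.2 293.5] [587.1 300.6] [575.5 296.6]
145 [563.5 293.4] [587.4 299.4] [574.8 296.8]
157 [563.  293.6] [582.6 300. ] [575.4 295.7]
```

View pics/crop2.png

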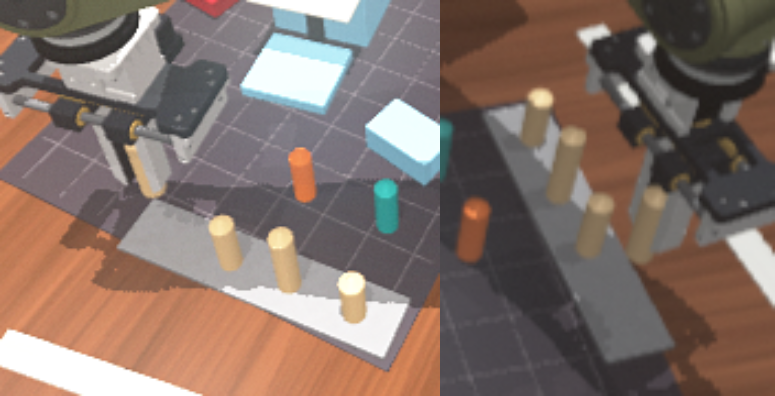

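The column hangs upright in the fingers: its side edge doesn't drift with height, and its axis is about 5.5 mm off the TCP towards the core. I'll set it on the slab in front of the deck, then push it in with shut fingers.

>>> {"api": "move_arm", "payload": {"moves": [[-0.03,-0.005,0,0],[-0.065,-0.01,0,0],[-0.1,-0.015,0,0],[-0.135,-0.02,0,0],[-0.17,-0.025,0,0],[-0.2,-0.03,0,0],[-0.22,-0.033,0,0],[-0.233,-0.035,0,0],[-0.233,-0.035,0,0],[-0.233,-0.035,0.02,0],[-0.233,-0.035,0.04,0],[-0.233,-0.035,0.05,0]]}}

```text
clock: 4.45
eef_pos: [579.1, 59.5, 53.5]
eef_rot: [-3.139, -0.0, 1.738]
wrist_force: [-0.2, 0.5, -1.1]
finger_gap: 21.5
finger_force: 20.0
```

>>> {"api": "move_arm", "payload": {"moves": [[0,0,0.006,0],[0,0,0.012,0],[0,0,0.017,0],[0,0,0.017,0],[0,0,0.017,0]]}}

```text
clock: 4.95
eef_pos: [580.2, 58.4, 38.8]
eef_rot: [3.141, 0.0, 1.737]
wrist_force: [0.7, -0.1, 0.1]
finger_gap: 21.8
finger_force: 20.0
```

Run:
```python
from h import *
s=manip.read_state(); print(s['eef_pos'],s['eef_rot'],s['finger_gap'],s['wrist_force'])
c=grab('side','side2')
cv2.imwrite('pics/crop3.png',cv2.resize(c['frame'][150:270,200:360],(640,480),interpolation=2))
```

```text
[580.17049845  58.44035979  38.80525825] [3.14108986e+00 2.86157873e-05 1.73670852e+00] 21.754380809196437 [ 0.65624331 -0.10437338  0.13481192]
```

View pics/crop3.png

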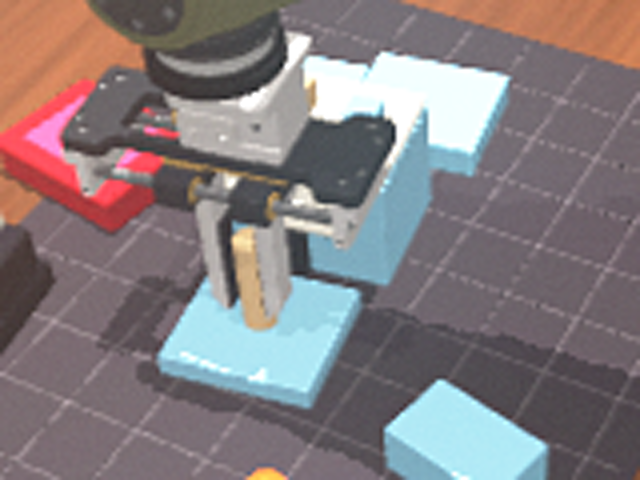

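The column (255,280 in the crop) hangs upright just over the slab, in front of the deck. I'll lower it and release.

>>> {"api": "move_arm", "payload": {"moves": [[0,0,0.0015,0],[0,0,0.0025,0],[0,0,0.003,0],[0,0,0.003,0],[0,0,0.003,0]]}}

```text
clock: 5.5
eef_pos: [580.0, 58.4, 35.6]
eef_rot: [3.141, 0.0, 1.737]
wrist_force: [-1.3, 0.2, 3.3]
finger_gap: 21.5
finger_force: 20.0
```

>>> {"api": "move_arm", "payload": {"moves": [[0,0,0,0],[0,0,0,0],[0,0,0,0],[0,0,0,0]], "jaw": 0.045}}

```text
clock: 5.9
eef_pos: [579.9, 58.4, 35.3]
eef_rot: [-3.141, -0.0, 1.737]
wrist_force: [0.2, -0.1, -0.4]
finger_gap: 44.5
finger_force: 0.0
```

>>> {"api": "move_arm", "payload": {"moves": [[0.008,0,0,0],[0.02,0,0,0],[0.035,0,0,0],[0.05,0,0,0],[0.05,0,0,0],[0.05,0,0,0]]}}

```text
clock: 6.5
eef_pos: [571.6, 108.3, 35.5]
eef_rot: [3.142, 0.0, 1.738]
wrist_force: [0.5, 0.4, 1.0]
finger_gap: 44.7
finger_force: 0.0
```

>>> {"api": "move_arm", "payload": {"moves": [[0,0,0,0],[0,0,0,0],[0,0,0,0],[0,0,0,0],[0,0,0,0],[0,0,0,0]], "jaw": 0.0}}

```text
clock: 7.1
eef_pos: [571.7, 107.7, 35.5]
eef_rot: [3.142, -0.0, 1.737]
wrist_force: [0.5, 0.1, -0.7]
finger_gap: 1.5
finger_force: 0.0
```

```bash
cat > col.py <<'E'
from h import *
import sys
F=np.array([588.5,7.2]);d=np.array([-.165,.986]);e=np.array([.986,.165])
def col(tag):
    for n in('scene','side'):
        c=grab(n,n+tag); w=world(c); H,S,V=cv2.split(cv2.cvtColor(c['frame'],cv2.COLOR_BGR2HSV))
        r=w[...,:2]-F; cx=-(r@d); cy=r@e
        m=(H>8)&(H<28)&(S>50)&(V>60)&(w[...,2]>20)&(w[...,2]<88)&(cx>-100)&(cx<5)&(abs(cy)<40)
        if m.sum(): 
            print(n,m.sum(),'core x pct',np.percentile(cx[m],[3,50,97]).round(1),'y',np.percentile(cy[m],[3,50,97]).round(1),'z',np.percentile(w[m][:,2],[3,97]).round(1))
            for z in(30,45,60,75):
                q=m&(abs(w[...,2]-z)<8)
                if q.sum()>4: print('  z',z,np.median(cx[q]).round(1),np.median(cy[q]).round(1))
        k=(S<45)&(V>130)&(w[...,2]>80)&(w[...,2]<106)&(abs(cy)<58)&(cx>-30)&(cx<100)
        if k.sum()>50:
            a=np.polyfit(cx[k],w[k][:,2],1); print(n,'deck slope->angle',-a[0].round(4),'z at edge',(a[1]-31*a[0]).round(1))
    s=manip.read_state(); p=s['eef_pos'][:2]-F; print('tcp core x',-(p@d),'y',p@e,s['eef_pos'][2],s['clock'],s['finger_gap'])
if __name__=='__main__': col(sys.argv[1])
E
python3 col.py 3
```

```text
scene 75 core x pct [-54.1 -44.9 -36. ] y [-9.1  7.2  9.5] z [45.7 87.8]
  z 45 -48.5 8.7
  z 60 -45.5 8.4
  z 75 -41.9 7.8
scene deck slope->angle -0.0287 z at edge 93.2
side 117 core x pct [-56.  -53.1 -42.7] y [-9.5 -4.3  5.6] z [21.4 82.6]
  z 30 -53.4 -3.6
  z 45 -53.1 -4.2
  z 60 -53.6 -2.1
  z 75 -51.2 -5.9
side deck slope->angle -0.0353 z at edge 91.7
tcp core x -101.85561458612312 y 0.031367987353468366 35.45087731448641 7.2 0.4072797564170455
```

The column stands at core x ≈ -46 and y ≈ 0, and the deck is still drooped at about -0.03. I'll push slowly with the shut fingers.

>>> {"api": "move_arm", "payload": {"moves": [[-0.01,0,0.006,0],[-0.02,0,0.012,0],[-0.03,0,0.012,0],[-0.034,0,0.012,0],[-0.037,0,0.012,0],[-0.04,0,0.012,0],[-0.043,0,0.012,0],[-0.046,0,0.012,0],[-0.049,0,0.012,0],[-0.052,0,0.012,0],[-0.054,0,0.012,0],[-0.054,0,0.012,0]]}}

```text
clock: 8.4
eef_pos: [580.7, 54.1, 23.4]
eef_rot: [-3.142, 0.0, 1.737]
wrist_force: [-0.8, 0.1, -0.6]
finger_gap: 0.3
finger_force: 0.0
```

```bash
python3 col.py 4
```

```text
scene 3 core x pct [-35.9 -35.4 -35.2] y [-0.3  3.9  5.6] z [85.2 86.8]
scene deck slope->angle -0.0015 z at edge 97.0
side 45 core x pct [-33.9 -28.    2. ] y [-10.3  -9.2   2.8] z [23.3 82.8]
  z 30 -28.5 -8.8
  z 45 -25.4 -9.0
  z 60 -28.1 -9.0
  z 75 -27.7 -9.5
side deck slope->angle 0.0016 z at edge 96.2
tcp core x -47.79977916651948 y 0.004772029465204473 23.40556260066435 8.5 0.4767597000488337
```

The deck is now level. Next I push as far as the deck edge allows, back off, and check that everything stays in place.

>>> {"api": "move_arm", "payload": {"moves": [[-0.002,0,0,0],[-0.004,0,0,0],[-0.0055,0,0,0],[-0.007,0,0,0],[-0.007,0,0,0],[-0.007,0,0,0]]}}

```text
clock: 9.1
eef_pos: [581.8, 47.5, 23.4]
eef_rot: [-3.142, 0.0, 1.737]
wrist_force: [0.1, -0.5, -0.1]
finger_gap: 0.6
finger_force: 0.0
```

>>> {"api": "move_arm", "payload": {"moves": [[0.004,0,0,0],[0.015,0,0,0],[0.035,0,0,0],[0.06,0,0,0],[0.06,0,-0.04,0],[0.06,0,-0.08,0],[0.06,0,-0.08,0]]}}

```text
clock: 9.8
eef_pos: [574.0, 108.1, 108.8]
eef_rot: [3.133, 0.0, 1.738]
wrist_force: [0.1, 0.3, -0.9]
finger_gap: 0.0
finger_force: 0.0
```

```bash
python3 col.py 5
python3 - <<'E'
from h import *
print(manip.read_state()['eef_pos'],manip.read_state()['eef_rot'])
c=load('side5')
cv2.imwrite('pics/crop5.png',cv2.resize(c['frame'][150:270,200:360],(640,480),interpolation=2))
E
```

```text
scene deck slope->angle 0.0019 z at edge 97.2
side 169 core x pct [-31.1 -27.5 -15.7] y [-9.9 -4.1  6. ] z [23.1 85.4]
  z 30 -27.9 -4.2
  z 45 -27.4 -4.2
  z 60 -27.7 -5.1
  z 75 -27.6 -4.3
side deck slope->angle -0.0016 z at edge 95.7
tcp core x -101.62279106490865 y 0.2207206666284892 104.00647167928288 9.9 0.3223316203351196
[571.94028197 107.49456145 104.00647168] [3.14011753e+00 4.73007060e-05 1.73737123e+00]
```

View pics/crop5.png

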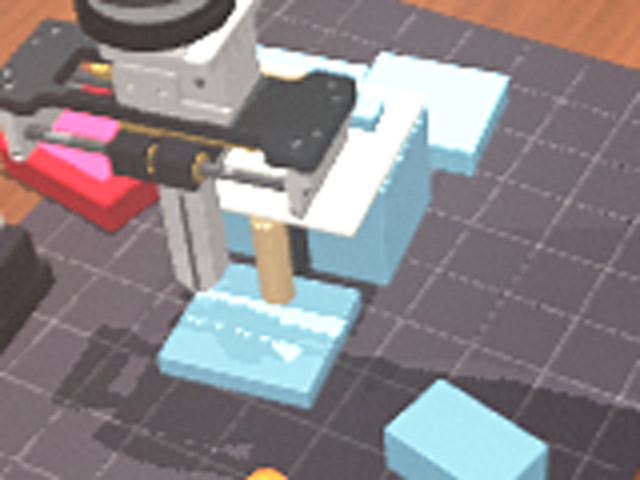

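The column stands upright at (275,260) in the crop, with its axis at about core x = -21, and the deck is level. The fingers can't reach past the deck edge, so the last ~8 mm needs a pusher. I'll use the spare 58 mm column, which fits under the deck, gripped off-centre.

>>> {"api": "move_arm", "payload": {"moves": [[0.03,-0.023,0,0],[0.06,-0.046,0,0],[0.09,-0.07,0,0],[0.12,-0.093,0,0],[0.15,-0.116,0,0],[0.18,-0.14,0,0],[0.207,-0.16,0,0],[0.207,-0.16,0,0],[0.207,-0.16,0,0]], "jaw": 0.045}}

```text
clock: 10.8
eef_pos: [379.2, 284.6, 102.6]
eef_rot: [-3.14, 0.001, 1.738]
wrist_force: [0.2, -0.2, -0.6]
finger_gap: 45.1
finger_force: 0.0
```

Run:
```python
from h import *
print(manip.read_state()['eef_pos'],manip.read_state()['eef_rot'])
c=grab('wrist','w6'); w=world(c); H,S,V=cv2.split(cv2.cvtColor(c['frame'],cv2.COLOR_BGR2HSV))
m=(H>8)&(H<28)&(S>50)&(V>80)&(w[...,2]>40)&(w[...,2]<100)&(w[...,1]>240)&(w[...,1]<330)
k,l,st,ce=cv2.connectedComponentsWithStats(m.astype(np.uint8))
for i in range(1,k):
    if st[i,4]>150:
        p=w[l==i]; top=np.percentile(p[:,2],95); t=p[p[:,2]>top-6]; print(ce[i],st[i,4],top,((t.min(0)+t.max(0))/2).round(1))
```

```text
[379.23630212 284.58264979 102.58304015] [-3.14028114e+00  6.74076200e-04  1.73835110e+00]
[321.34375    218.99005682] 704 63.70237697552364 [381.5 279.7  61.3]
[407.89456869 237.75      ] 1252 87.50998915174154 [448.9 280.9  85.5]
[479.32540438 238.62226451] 1051 71.49623840575073 [510.1 285.7  69.7]
```

>>> {"api": "move_arm", "payload": {"moves": [[0,0.001,0.03,0],[0,0.001,0.06,0],[0,0.001,0.077,0],[0,0.001,0.077,0],[0,0.001,0.077,0]]}}

```text
clock: 11.35
eef_pos: [381.4, 284.2, 26.6]
eef_rot: [-3.141, 0.0, 1.736]
wrist_force: [-0.0, 0.0, -0.4]
finger_gap: 45.2
finger_force: 0.0
```

>>> {"api": "move_arm", "payload": {"moves": [[0,0,0,0],[0,0,0,0],[0,0,0,0],[0,0,0,0],[0,0,0,0],[0,0,0,0]], "jaw": 0.0, "squeeze": 30}}

```text
clock: 11.95
eef_pos: [381.2, 284.8, 27.0]
eef_rot: [3.141, -0.0, 1.737]
wrist_force: [-0.2, -0.9, 6.9]
finger_gap: 21.0
finger_force: 30.0
```

>>> {"api": "move_arm", "payload": {"moves": [[0,0,-0.03,0],[0,0,-0.06,0],[0,0,-0.09,0],[0,0,-0.09,0],[0,0,-0.09,0]]}}

```text
clock: 12.45
eef_pos: [380.9, 284.7, 116.5]
eef_rot: [3.141, -0.0, 1.737]
wrist_force: [-0.7, -0.2, -0.5]
finger_gap: 21.5
finger_force: 30.0
```

Run:
```python
from h import *
s=manip.read_state(); P=s['eef_pos']; print(P,s['eef_rot'],s['finger_gap'])
d=np.array([-.165,.986]);e=np.array([.986,.165])
for n in('scene','side'):
    c=grab(n,n+'6'); w=world(c); H,S,V=cv2.split(cv2.cvtColor(c['frame'],cv2.COLOR_BGR2HSV))
    r=w[...,:2]-P[:2]; a=r@d; b=r@e
    m=(H>8)&(H<28)&(S>50)&(V>80)&(w[...,2]>90)&(w[...,2]<165)&(abs(a)<30)&(abs(b)<16)
    print(n,m.sum(),'along d',np.percentile(a[m],[3,50,97]).round(1),'z',np.percentile(w[m][:,2],[3,97]).round(1))
```

```text
[380.86326212 284.66949835 116.5214713 ] [ 3.14085266e+00 -3.09508281e-04  1.73687606e+00] 21.518252006355365
scene 140 along d [-17.5 -12.5  -0.8] z [ 98.7 155. ]
side 192 along d [-6.   1.5  6.4] z [ 97.6 152.4]
```

The pusher column is gripped with its axis about 5.4 mm ahead of the TCP towards the core. I'll carry it to in front of the slab centreline and lower it.

>>> {"api": "move_arm", "payload": {"moves": [[-0.035,0.024,0,0],[-0.07,0.048,0,0],[-0.105,0.072,0,0],[-0.14,0.096,0,0],[-0.175,0.12,0,0],[-0.2,0.14,0,0],[-0.22,0.15,0,0],[-0.233,0.159,0,0],[-0.233,0.159,0,0],[-0.233,0.159,0.025,0],[-0.233,0.159,0.05,0],[-0.233,0.159,0.07,0]]}}

```text
clock: 13.75
eef_pos: [575.0, 82.2, 44.8]
eef_rot: [-3.14, -0.0, 1.738]
wrist_force: [0.3, -0.5, -0.7]
finger_gap: 21.2
finger_force: 30.0
```

>>> {"api": "move_arm", "payload": {"moves": [[0,0,0.004,0],[0,0,0.006,0],[0,0,0.006,0],[0,0,0.006,0]]}}

```text
clock: 14.15
eef_pos: [576.6, 81.3, 41.5]
eef_rot: [3.14, 0.0, 1.737]
wrist_force: [-0.5, 0.1, -0.5]
finger_gap: 21.3
finger_force: 30.0
```

Run:
```python
from col import *
s=manip.read_state(); p=s['eef_pos'][:2]-F; print('tcp core',-(p@d),p@e,s['eef_pos'],s['eef_rot'],s['wrist_force'])
```

```text
tcp core -75.07044776123043 0.4860250077822165 [576.5856984   81.34258418  41.49258164] [3.14008598e+00 1.40847242e-04 1.73701510e+00] [-0.52617317  0.1451897  -0.52990825]
```

>>> {"api": "move_arm", "payload": {"moves": [[-0.008,0,0,0],[-0.016,0,0,0],[-0.021,0,0,0],[-0.024,0,0,0],[-0.026,0,0,0],[-0.028,0,0,0],[-0.03,0,0,0],[-0.032,0,0,0],[-0.0335,0,0,0],[-0.0345,0,0,0],[-0.0345,0,0,0],[-0.0345,0,0,0]]}}

```text
clock: 15.35
eef_pos: [581.8, 47.0, 40.4]
eef_rot: [-3.141, 0.0, 1.737]
wrist_force: [0.2, 0.7, -0.5]
finger_gap: 21.2
finger_force: 30.0
```

```bash
python3 col.py 7; python3 -c "
from h import *
print(manip.read_state()['wrist_force'],manip.read_state()['eef_rot'])
c=load('side7'); cv2.imwrite('pics/crop7.png',cv2.resize(c['frame'][170:260,220:340],(640,480),interpolation=2))"
```

```text
scene deck slope->angle 0.002 z at edge 97.2
side 118 core x pct [-45.2 -41.8 -26.5] y [-9.7  0.3 10.5] z [23.  77.9]
  z 30 -42.6 -2.5
  z 45 -42.4 0.4
  z 60 -41.9 0.2
  z 75 -37.6 1.5
side deck slope->angle -0.0057 z at edge 95.4
tcp core x -40.379471842551844 y -0.0023300979999155047 40.38796463261807 15.45 21.064614925399823
[-0.27585291 -0.1599801  -0.68797572] [-3.14145011e+00  9.06364158e-05  1.73687184e+00]
```

View pics/crop7.png

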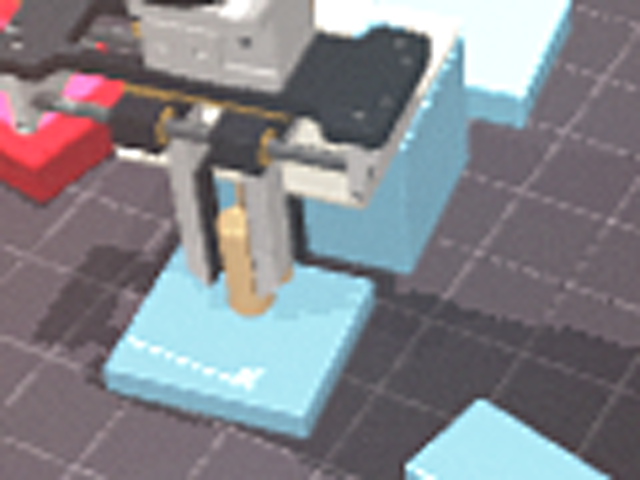

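The pusher (245,260) stands upright behind the target column and the deck is level. By its position, the target axis is at about -13. I'll back off and measure.

>>> {"api": "move_arm", "payload": {"moves": [[0.004,0,0,0],[0.015,0,0,0],[0.035,0,0,0],[0.07,0,0,0],[0.11,0,-0.03,0],[0.15,0,-0.05,0],[0.18,0,-0.05,0],[0.18,0,-0.05,0]]}}

```text
clock: 16.25
eef_pos: [551.1, 228.6, 91.1]
eef_rot: [3.14, -0.001, 1.741]
wrist_force: [0.0, 1.1, -1.2]
finger_gap: 21.4
finger_force: 30.0
```

```bash
python3 col.py 8; python3 -c "
from h import *
s=manip.read_state();print(s['eef_pos'])
c=load('side8'); cv2.imwrite('pics/crop8.png',cv2.resize(c['frame'][150:350,180:360],(540,600),interpolation=2))"
```

```text
scene deck slope->angle 0.0021 z at edge 97.2
side 132 core x pct [-23.1 -19.4  -9.5] y [-9.6 -4.3  6.3] z [22.7 80.2]
  z 30 -18.6 -5.6
  z 45 -18.6 -4.8
  z 60 -19.4 -4.2
  z 75 -20.3 -3.3
side deck slope->angle -0.004 z at edge 95.9
tcp core x -221.07501546299972 y -0.4224981991099571 90.1473362002837 16.35 21.705259740187252
[551.58466525 225.23649617  90.1473362 ]
```

View pics/crop8.png

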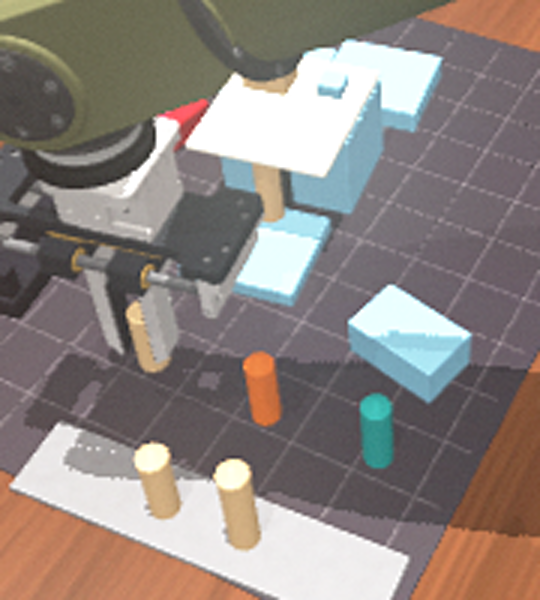

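The target column stands at about -12 under the level deck, at (268,190) in the crop. I'll set the pusher on the empty slot of the card and clear the arm.

>>> {"api": "move_arm", "payload": {"moves": [[0.02,0.012,0,0],[0.04,0.024,0,0],[0.064,0.035,0,0],[0.064,0.035,0,0],[0.064,0.035,0.03,0],[0.064,0.035,0.05,0],[0.064,0.035,0.058,0],[0.064,0.035,0.062,0],[0.064,0.035,0.062,0],[0.064,0.035,0.062,0]]}}

```text
clock: 17.35
eef_pos: [576.6, 293.4, 29.5]
eef_rot: [3.14, -0.0, 1.736]
wrist_force: [0.8, 0.9, -1.5]
finger_gap: 21.2
finger_force: 30.0
```

>>> {"api": "move_arm", "payload": {"moves": [[0,0,0.001,0],[0,0,0.001,0],[0,0,0.001,0],[0,0,0.001,0]], "jaw": 0.045}}

```text
clock: 17.75
eef_pos: [576.1, 293.5, 27.6]
eef_rot: [3.141, -0.0, 1.737]
wrist_force: [-0.2, -0.2, -0.0]
finger_gap: 44.9
finger_force: 0.0
```

>>> {"api": "move_arm", "payload": {"moves": [[0,0,-0.03,0],[0,0,-0.07,0],[0,0,-0.11,0],[0,0,-0.15,0],[0,0,-0.15,0],[0,0,-0.15,0]]}}

```text
clock: 18.35
eef_pos: [576.2, 293.6, 178.0]
eef_rot: [3.14, -0.0, 1.737]
wrist_force: [0.1, 0.4, -0.7]
finger_gap: 45.3
finger_force: 0.0
```

```bash
python3 col.py 9
python3 - <<'E'
from col import *
for t in('side5','side9'):
    c=load(t); w=world(c); H,S,V=cv2.split(cv2.cvtColor(c['frame'],cv2.COLOR_BGR2HSV))
    r=w[...,:2]-F; cx=-(r@d); cy=r@e; z=w[...,2]
    m=(H>8)&(H<28)&(S>50)&(V>60)&(z>24)&(z<82)&(cx>-60)&(cx<-5)&(abs(cy)<14)
    for lab,q in(('x',cx),('y',cy)):
        A=np.c_[z[m]-50,cy[m] if lab=='x' else np.ones(m.sum()),cy[m]**2 if lab=='x' else 0*z[m],np.ones(m.sum())] if lab=='x' else np.c_[z[m]-50,np.ones(m.sum())]
        s,res,_,_=np.linalg.lstsq(A,q[m],rcond=None); sd=np.sqrt(res/m.sum()); print(t,lab,m.sum(),s.round(3),'slope err',(sd/np.std(z[m])/np.sqrt(m.sum())).round(4))
    # silhouette centre line, pixel vs. vertical of the camera
    v,u=np.nonzero(m); rows=[(k,u[v==k].mean()) for k in np.unique(v) if (v==k).sum()>4]; R=np.array(rows)
    sl=np.polyfit(R[:,0],R[:,1],1)[0]
    M=rot(c['orientation']); 
    def pr(X): q=M.T@(np.array(X)-c['origin']); return c['fx']*q[0]/q[2]+c['cx'],c['fy']*q[1]/q[2]+c['cy']
    b=F+12*d; a0=pr([*b,16]);a1=pr([*b,90]); a2=pr([*(b+5*d),90])
    print('sil slope',sl.round(3),'vertical would be',round((a1[0]-a0[0])/(a1[1]-a0[1]),3),'lean 5mm',round((a2[0]-a0[0])/(a2[1]-a0[1]),3))
E
```

```text
scene deck slope->angle -0.0003 z at edge 97.1
side 135 core x pct [-22.8 -19.5 -10.6] y [-9.9 -3.7  5.6] z [23.4 79.2]
  z 30 -18.6 -3.9
  z 45 -19.2 -3.9
  z 60 -19.4 -4.3
  z 75 -20.0 -3.3
side deck slope->angle -0.002 z at edge 96.0
tcp core x -284.2159890481901 y 34.47685579152853 175.99724483563747 18.45 44.859104943429315
side5 x 141 [-2.0000e-03 -1.5600e-01  8.7000e-02 -3.0351e+01] slope err [0.0087]
side5 y 141 [ 0.007 -3.486] slope err [0.025]
sil slope 0.119 vertical would be 0.131 lean 5mm 0.18
side9 x 127 [-1.100e-02 -1.700e-01  7.400e-02 -2.147e+01] slope err [0.0091]
side9 y 127 [ 0.013 -3.299] slope err [0.0268]
sil slope 0.108 vertical would be 0.131 lean 5mm 0.18
```

The tilt is about 0.01 ± 0.01 rad, the axis is at core x ≈ -12, y ≈ 0, and the deck is level to within a few mrad. The arm is clear, so I'm handing in.

```bash
python3 -c "
from cell import manip
print(manip.sign_off())"
```

```text
the job is handed in; nothing more can be done
None
```

I handed the job in at about 18.5 s: the 74 mm column stands upright on the 16 mm slab, about 1 mm from the pilaster and centred on it by measurement, with the deck level on it; no verdict came back. I used the spare 58 mm column as a pusher for the last few millimetres, and it now stands in the 74 mm column's old place on the card.

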